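# Temperature check through the lid port of a chocolate melter

### The arm

A 6-joint arm with a two-finger parallel gripper is mounted at the origin on the work surface. World frame = base frame: x ahead of the robot, y to its left, z up, the work surface at z = 0. Lengths are in m, angles in degrees, forces in N, time in s.
With the tool pointing down it reaches from about 0.325 to 0.75 m from the base axis. Payload 7.6 kg.
Tool frame: the origin (TCP) lies on the centre line of the jaws, within the pads' length; the fingertips stand ahead of it and the grasp point (between the pads) lies 3 mm ahead of it (nose_length is the z of the fingertips in the tool frame, in m); z points along the fingers, y is the line along which they close (so a half turn about z gives the same grasp; the last joint's range is limited). The gripper opens to 85 mm and grips with 20 to 120 N. Pads are 22 mm wide; open, the fingers measure 114 mm over their backs; the gripper's body (76 mm by 85 mm) begins 54 mm behind the grasp point. The pads swing forward as they close: fully open they stand 13 mm farther back than shut.
Start: joints at [-76.221, 2.991, 80.254, -0, 96.75, -4.028], TCP at [0.161, -0.5, 0.253] pointing down, gripper open.
Joint ranges: [-166.34, 166.34], [-52.06, 124.39], [6.96, 135.62], [-60.46, 240.46], [14.63, 156.25], [-167.68, 167.68]. Speed limits (degrees/s): [147.25, 147.25, 172.46, 180, 180, 180].

### API

Orientations are given as a 3x3 rotation matrix whose columns are the frame's x, y, z axes.
In Python, from rig import * gives the robot as it stands.
- The arm moves only by the tool send_rows, never from a script. Its argument "commands" is a list of rows, each an object of numbers: "dx", "dy", "dz": the shift along the tool's x, y, z in cm; "rx", "ry", "rz": the turn, a rotation vector about the tool's x, y, z in rad; "fingers": the opening, from 0 (shut) to 1 (fully open). In form: [{"dx": .., "dy": .., "dz": .., "rx": .., "ry": .., "rz": .., "fingers": ..}, ...]. A call has 1 to 12 rows; each row is the pose to reach, as a shift and turn from the pose commanded when the call began, along the tool's axes at that moment; what a row does not reach only later rows make up. A row lasts 1/8 s, in which the tool goes at most 62.5 mm and 10.7 degrees, less where a joint would pass 70% of its speed; a pose out of reach is approached as far as the arm can. A call with a gripper value outside its range is refused whole. The fingers move at their own pace and stop on an object; "squeeze" is the grip in N (left out, the last holds). Time passes only in rows, so rows that repeat a pose let the fingers close. It gives the time, the measured TCP pose, the force, the opening and the grip force at its end, in the units of the state.
- get_obs(): the state, without advancing time (a new reading comes with each control period).
- capture(name): name is "scene" or "top"; returns the picture (400x640x3 uint8, red, green, blue); there is no depth.
- camera_params(name): a dict with "camera_matrix" (3x3 intrinsics, pixels), "k1" (the pictures are not rectified: a ray, as slopes to the right and down, at radius r is drawn at 1 + k1 r^2 times it, then the intrinsics apply), "eye" and "orientation" of the camera in the world. Camera axes: x right, y down, z forward; pixel columns grow to the right and rows downward; lengths in m; the calibration is good to about 2 mm. A picture is of the moment at which its call begins. camera_params takes no time and is no camera call.
- finish_job(): hands the job in; it is judged then, once.
The state is a dict: "time": time; "qpos": joint angles; "joint_velocities": joint speeds; "joint_efforts": joint torques, N m; "position": TCP position; "tcp_rot": TCP orientation; "force": force on the tool from outside, world axes, zero at the start; "torque": the same for the moment, N m; "width": finger opening in m; "grip_force": force on a finger pad.
Only numpy, scipy, OpenCV 4.12 (cv2) and the standard library are available. Lean on these libraries where they do the work, as an engineer would, in place of code of your own. Each camera call takes 0.05 s, during which the arm holds its last target. There are 200 camera calls.

### The job

The empty chocolate melter is preheating and its tank temperature must be checked before it is filled: pull the red plug out of the port in the lid and stand it upright, fully home, in the empty hole of the probe stand, and let go of it. Then take the blue thermometer probe out of the stand and lower its stem straight down through the open port, never letting the probe touch the melter, until the orange ring on the stem is level with the top of the port. Hold it there upright, centred in the port and still for three seconds while the reading settles, and finish while still holding it; leave the tub and the spatula where they are.

Things in the scene. Friction and masses are not known exactly. Their poses are not given: they have to be found in the camera images.
- port (a point): Centre of the mouth of the port: a black collar, 30 mm outside diameter, 13 mm tall, on the melter's flat metal lid. Its vertical bore, 18 mm in diameter and 17 mm long, leads through collar and lid into the empty tank. Mouth 138 mm above the bench, tank floor 108 mm below the mouth. z points up the bore, x and y are the melter's axes.
- plug_grip (a point): Centre of the red plug's grip, an upright cylinder 22 mm in diameter from 18 mm below to 18 mm above this point. Under it a red flange, 28 mm in diameter, 4 mm thick, its underside 22 mm below this point and resting on the port's rim at the start; then a loose-fitting steel stem, 14 mm in diameter, 25 mm long, bevelled. z points up. About 50 g.
- plug: The same red plug; origin at the centre of the flange's underside.
- plug_hole (a point): Centre of the mouth of the empty hole in the probe stand's top plate, where the plug belongs: 18 mm in diameter, through the 6 mm plate, open below; mouth 110 mm above the bench. z points up; the row of two holes runs along y, the probe's hole 110 mm along -y.
- probe_grip (a point): Centre (half-way up) of the blue probe's handle, a bar 18 mm (x) by 28 mm (y), 75 mm tall, 37.5 mm above and below this point, with a black round foot, 26 mm in diameter, 3 mm thick, at its lower end. At the start it stands on the stand's top plate, its stem hanging through a 10 mm hole. z points up. About 80 g.
- probe: The same probe; origin at the centre of the underside of the handle.
- probe_ring (a point): Centre of the orange ring (12 mm tall) on the probe's straight steel stem, on the stem's axis, 30 mm below the underside of the handle (67.5 mm below probe_grip). The stem is 6 mm in diameter and 95 mm long.
- probe_tip (a point): Lower end of the probe's stem, 95 mm below the underside of the handle (132.5 mm below probe_grip).
- melter: Fixed chocolate melter: white box 225 (x) x 205 (y) mm, lid top 125 mm above the bench, origin on the bench under its centre, control panel facing its -x. The port is 30 mm along +x and 35 mm along +y of the centre. On the lid 60 mm along -x stands a steel bar handle, 68 mm long along y, its top 25 mm above the lid.
- stand: Fixed probe stand, a bent-sheet bridge 80 mm (x) by 180 mm (y), feet 226 mm over all along y, top 110 mm above the bench; origin on the bench under its centre; holes 55 mm along +y (plug) and -y (probe).
- tub: Bystander: white lidded tub with a brown band, 90 mm in diameter, 95 mm tall; origin at the centre of its underside.
- spatula: Bystander: spatula lying flat, 200 mm long along its x; origin under its middle.
There are look-alikes about, which are no part of the job. Several things have the shape of the plug; the one meant has the colours described above. Of the things that look like the probe, the middle-sized one is meant.

How it is judged (in metres and radians):
On the way, in this order (a step that is already met when the one before it is completed fails the run):
1. the plug stands upright and fully home in the empty hole of the stand, let go (horizontal distance between plug_grip and plug_hole below 0.004 m and z of plug_grip in the frame of plug_hole below 0.025 m and angle between plug_grip's own z axis and vertical below 0.07 rad and contact force between plug and the fingers below 0.1 N), for 0.2 s.
2. the probe is held still, upright and centred in the port with its ring level with the port's mouth for 2 s (horizontal distance between probe_ring and port below 0.004 m and z of probe_ring in the frame of port between -0.008 and 0.008 m and angle between probe_grip's own z axis and vertical below 0.07 rad and linear speed of probe below 0.01 m/s), for 2 s.
At the end, for the whole second after the job is handed in: Probe still held by the fingers, at rest, within 4 deg of upright, not touching the melter, orange ring within 4 mm of the port axis and 8 mm of the height of its mouth; plug released, at rest in the stand hole, within 4 mm of its axis, 4 deg of upright, flange at most 3 mm off the plate (all of step 1 and all of step 2 and contact force between probe and the fingers above 1 N and contact force between probe and melter below 0.2 N and linear speed of plug below 0.01 m/s); the arm keeps its last pose, push and grip.
It fails at once if the probe touches the melter (port, lid, tank or housing) (contact force between probe and melter above 0.3 N).
It fails at once if the tub or the spatula is moved more than 25 mm (distance of any of tub, spatula from where it was at the start of the episode above 0.025 m).
It also fails if it takes over 72 s, if anything falls off the work surface, if the arm or the gripper's body presses on something with over 40 N, if the wrist force passes 120 N, or if a joint passes its speed limit or range.

## Working session

There is one attempt and no reset: what is moved stays moved. The work goes in short steps, Python scripts to look and compute and a tool call to move; the robot and the scene stay as the last step left them, time stands still between calls to the robot, and variables do not carry over. Pictures are saved under pics/ and viewed, at most 10 in all, crops included, and the job is handed in when it is done.

Besides the shell and the picture viewer there is one more tool, called after "Call:" in YAML: its name, and indented under it one key for each argument. send_rows: Moves the arm, as the interface text tells. Its arguments: {"type":"object","properties":{"commands":{"type":"array","items":{"type":"object","properties":{"dx":{"type":"number"},"dy":{"type":"number"},"dz":{"type":"number"},"rx":{"type":"number"},"ry":{"type":"number"},"rz":{"type":"number"},"fingers":{"type":"number"}}}},"squeeze":{"type":"number"}},"required":["commands"]}

```bash
mkdir -p pics; ls; python3 - <<'E'
from rig import *
import cv2
for n in ("scene","top"):
    p=camera_params(n); print(n,p)
    cv2.imwrite(f"pics/{n}0.png",cv2.cvtColor(capture(n),cv2.COLOR_RGB2BGR))
print(get_obs())
E
```

```text
pics
scene {'camera_matrix': array([[499.4961995 ,   0.        , 323.93344682],
       [  0.        , 499.4961995 , 194.47801891],
       [  0.        ,   0.        ,   1.        ]]), 'k1': -0.009509824270383256, 'eye': array([1.0596651 , 0.80715048, 0.87914196]), 'orientation': array([[-0.86404491,  0.32396543, -0.38532168],
       [ 0.50339912,  0.56205647, -0.65626355],
       [ 0.00396585, -0.76101178, -0.64872594]])}
top {'camera_matrix': array([[467.0800152,   0.       , 312.1068339],
       [  0.       , 467.0800152, 203.5889757],
       [  0.       ,   0.       ,   1.       ]]), 'k1': -0.06201184839015493, 'eye': array([0.40364106, 0.01246709, 1.45110125]), 'orientation': array([[ 0.00609224, -0.99035817,  0.13839645],
       [-0.99994713, -0.00717982, -0.00736059],
       [ 0.00828328, -0.13834429, -0.99034956]])}
{'time': 0.1, 'qpos': array([-7.62195914e+01,  3.02422895e+00,  8.03074052e+01, -5.54550749e-04,
        9.67495829e+01, -4.02719143e+00]), 'joint_velocities': array([ 0.01351263, -0.06893722, -0.2819896 ,  0.03925796, -0.01704584,
        0.03785492]), 'joint_efforts': array([ 1.53777757e-03, -3.82584035e+01, -3.60983741e+01, -1.31036191e-05,
        4.88485181e-03,  1.28698255e-05]), 'position': array([ 0.16052493, -0.49960595,  0.25254918]), 'tcp_rot': array([[ 9.52089197e-01,  3.05820276e-01, -3.46986383e-04],
       [ 3.05820460e-01, -9.52088209e-01,  1.37441268e-03],
       [ 8.99616217e-05, -1.41467900e-03, -9.99998995e-01]]), 'force': array([ 0.13396197, -0.05592513,  0.24993959]), 'torque': array([-0.02614417, -0.00394944,  0.00183809]), 'grip_force': 0.0, 'width': 0.08527218839836334}
```

View pics/scene0.png

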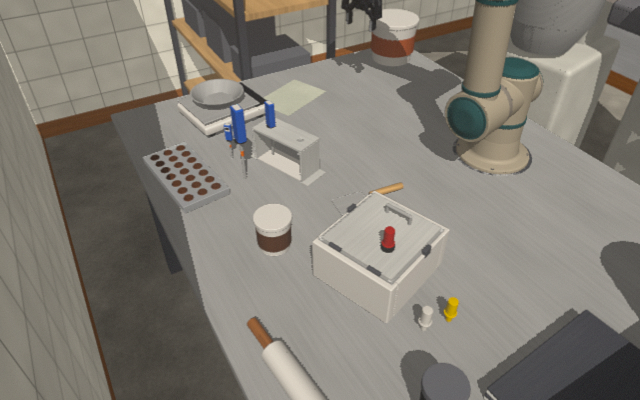

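View pics/top0.png

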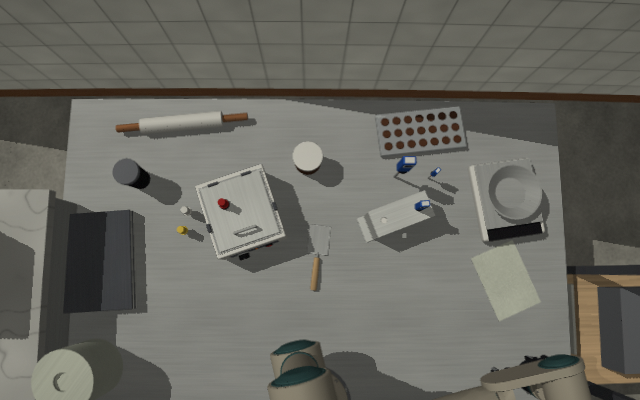

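The plug candidates in the top view are red (223,203), white (185,210) and yellow (182,230). The red one sits in the lid port, so it is the plug meant. The probe candidates are large (406,163), small (435,172) and the one in the stand (422,206). The middle-sized one should be the probe in the stand, whose empty hole is near (384,220). I'll confirm both in one crop and measure.

```bash
cat > h.py <<'E'
from rig import *
import cv2, numpy as np
def ray(n,uv):
    p=camera_params(n); K=p['camera_matrix']
    d=cv2.undistortPoints(np.array([[uv]],float),K,np.array([p['k1'],0,0,0,0.]))[0,0] 
    r=p['orientation']@np.array([d[0],d[1],1.]); return p['eye'],r/np.linalg.norm(r)
def plane(n,uv,z):
    e,r=ray(n,uv); return e+r*(z-e[2])/r[2]
def tri(uvs,uvt):
    (a,u),(b,v)=ray('scene',uvs),ray('top',uvt)
    A=np.c_[u,-v]; s=np.linalg.lstsq(A,b-a,rcond=None)[0]
    P,Q=a+u*s[0],b+v*s[1]; return (P+Q)/2,np.linalg.norm(P-Q)
def proj(n,X):
    p=camera_params(n); c=p['orientation'].T@(np.array(X,float)-p['eye']); 
    return cv2.projectPoints(c.reshape(1,1,3),np.zeros(3),np.zeros(3),p['camera_matrix'],np.array([p['k1'],0,0,0,0.]))[0].ravel()
def blobs(im,lo,hi,amin=8):
    h=cv2.cvtColor(im,cv2.COLOR_RGB2HSV); m=cv2.inRange(h,np.array(lo),np.array(hi))
    n,l,s,c=cv2.connectedComponentsWithStats(m)
    return [(c[i].round(1),s[i].tolist()) for i in range(1,n) if s[i][4]>=amin],m
E
python3 - <<'E'
from h import *
S,T=capture('scene'),capture('top')
for n,im in(('S',S),('T',T)):
    print(n,'red',[b for b in blobs(im,(0,180,80),(6,255,255))[0]]); print(n,'blue',blobs(im,(105,150,60),(125,255,255))[0])
a=cv2.resize(T[150:260,340:450],(480,480),interpolation=cv2.INTER_CUBIC)
b=cv2.resize(S[95:195,215:335],(0,0),fx=2.6,fy=2.6,interpolation=cv2.INTER_CUBIC)
c=cv2.resize(S[215:275,350:430],(0,0),fx=3.9,fy=3.9,interpolation=cv2.INTER_CUBIC)[:220]
o=np.zeros((480,800,3),np.uint8); o[:,:480]=a; o[:260,480:480+312]=b; o[260:480,480:480+312]=c[:, :312]
cv2.imwrite('pics/c1.png',o[:,:,::-1])
E
```

```text
S red [(array([389.8, 232.7]), [386, 227, 8, 17, 67]), (array([388.6, 245.4]), [383, 243, 11, 5, 21])]
S blue [(array([269.8, 114.7]), [264, 102, 11, 25, 157]), (array([238.6, 125.1]), [231, 107, 15, 36, 330]), (array([228.4, 135.7]), [226, 132, 6, 9, 45])]
T red [(array([221.1, 202.3]), [218, 199, 7, 9, 41])]
T blue [(array([403.3, 163.9]), [397, 156, 19, 15, 101]), (array([433.4, 173.2]), [431, 171, 6, 5, 20]), (array([418.1, 205.7]), [416, 202, 6, 8, 33])]
```

View pics/c1.png

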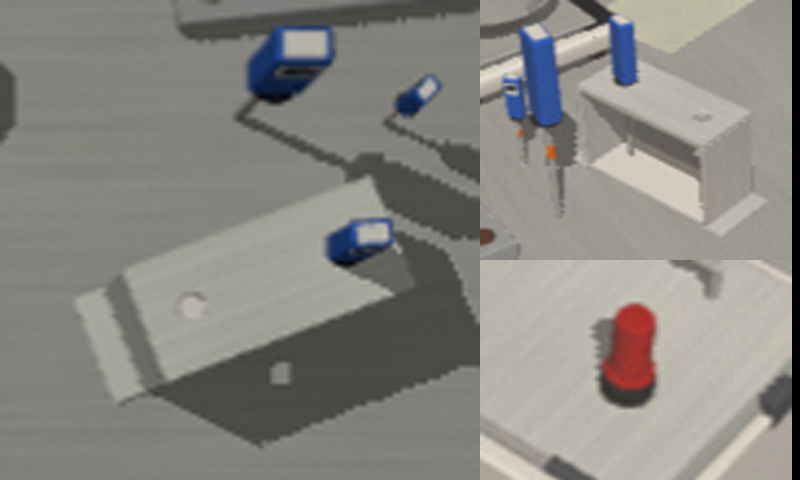

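The crop confirms it. The probe in the stand is middle-sized, between the large and small ones, and the red plug with its red flange sits on the black collar. The empty hole is at top (384,220) and scene (300.5,140). Next I'll measure positions.

```bash
python3 - <<'E'
from h import *
np.set_printoptions(precision=4,suppress=True)
S,T=capture('scene'),capture('top')
for n,im in(('S',S),('T',T)):
    h=cv2.cvtColor(im,cv2.COLOR_RGB2HSV)
    m=(cv2.inRange(h,(0,150,40),(8,255,255))|cv2.inRange(h,(172,150,40),(180,255,255)))
    k,l,s,c=cv2.connectedComponentsWithStats(m); print(n,[(c[i].round(1),s[i]) for i in range(1,k) if s[i][4]>15])
    b,m=blobs(im,(100,90,25),(130,255,255)); print(n,'blue',b)
print('hole plane',plane('top',(383.7,219.8),.11),plane('scene',(300.3,139.7),.11),tri((300.3,139.7),(383.7,219.8)))
# stand plate edge and hole by bright/contours
g=cv2.cvtColor(T,cv2.COLOR_RGB2GRAY)
ed=[plane('top',(340+(x+.5)/4.364-.5,150+(y+.5)/4.364-.5),.11) for x,y in((125,272),(370,178),(165,385))]
print('edge',ed,np.degrees(np.arctan2(*(ed[1]-ed[0])[1::-1])))
print('port guess proj, hole nb'); print(g[214:227,377:392])
# melter lid outline in top
c=T[155:265,185:295]; m=cv2.inRange(cv2.cvtColor(c,cv2.COLOR_RGB2HSV),(0,0,165),(180,60,255))
cs=max(cv2.findContours(m,0,2)[0],key=cv2.contourArea); r=cv2.minAreaRect(cs); bx=cv2.boxPoints(r)+[185,155]; print(r)
P=np.array([plane('top',q,.125) for q in bx]); print(P, np.linalg.norm(P-np.roll(P,1,0),axis=1), P.mean(0))
E
```

```text
S [(array([388.5, 237.5]), array([382, 227,  13,  21, 194], dtype=int32))]
S blue [(array([269.7, 114.7]), [264, 102, 11, 26, 200]), (array([238.3, 125. ]), [230, 106, 17, 37, 397]), (array([228.2, 133.2]), [224, 125, 8, 16, 78])]
T [(array([223. , 203.2]), array([218, 199,  11,  10,  80], dtype=int32))]
T blue [(array([403.9, 164.3]), [397, 156, 20, 16, 146]), (array([433.8, 172.8]), [431, 169, 7, 7, 26]), (array([419.5, 205.7]), [415, 201, 15, 9, 65]), (array([427.1, 200.8]), [424, 200, 6, 4, 8])]
hole plane [ 0.5452 -0.2049  0.11  ] [ 0.5428 -0.2018  0.11  ] (array([ 0.5437, -0.204 ,  0.1094]), np.float64(0.00367713153003294))
edge [array([ 0.5678, -0.1604,  0.11  ]), array([ 0.6324, -0.326 ,  0.11  ]), array([ 0.4929, -0.1861,  0.11  ])] -68.68799300696514
port guess proj, hole nb
[[160 161 159 160 158 159 160 159 158 157 158 163 163 162 162]
 [160 159 160 160 160 160 157 158 161 162 163 162 161 161 161]
 [159 160 161 158 158 160 157 157 161 161 162 162 161 161 160]
 [159 158 159 164 151 138 141 128 123 148 160 160 160 159 158]
 [161 164 163 155 151 166 177 176 153 133 151 161 160 161 162]
 [162 162 162 149 157 179 180 181 178 172 165 161 160 160 159]
 [164 163 161 158 166 179 180 180 180 171 161 160 159 157 160]
 [163 161 161 147 159 180 179 179 179 163 153 160 160 162 161]
 [160 160 161 161 160 170 179 179 177 169 163 162 162 163 164]
 [162 161 161 160 161 163 161 164 168 162 163 164 164 162 159]
 [160 161 161 161 162 164 164 164 165 165 165 160 158 157 158]
 [160 162 163 164 165 165 165 165 162 159 158 158 159 158 158]
 [163 164 165 166 164 163 161 158 159 159 160 159 160 160 160]]
((53.14999771118164, 52.94999694824219), (69.57009887695312, 69.8863296508789), 71.56504821777344)
[[0.6378 0.344  0.125 ]
 [0.7042 0.1537 0.125 ]
 [0.5128 0.0869 0.125 ]
 [0.4486 0.2738 0.125 ]] [0.2017 0.2016 0.2027 0.1976] [0.5758 0.2146 0.125 ]
```

```bash
python3 - <<'E'
from h import *
np.set_printoptions(precision=4,suppress=True)
print('plug tri',tri((388.5,237.5),(223,203.2)), plane('top',(223,203.2),.162),plane('scene',(388.5,237.5),.157))
for z in(.138,.178): print(z,proj('scene',(.5926,.2575,z)),proj('top',(.5926,.2575,z)))
print('probe tri',tri((269.7,114.7),(420.5,205.5)))
for X in((.5845,-.306,.1475),(.5845,-.306,.185),(.5445,-.2035,.11)): print(X,proj('scene',X),proj('top',X))
E
```

```text
plug tri (array([0.5833, 0.254 , 0.1528]), np.float64(0.002699545223464404)) [0.5831 0.2514 0.162 ] [0.585 0.258 0.157]
0.138 [384.5208 245.2086] [222.4966 201.0435]
0.178 [386.182  231.2629] [219.8677 198.9591]
probe tri (array([ 0.5829, -0.3045,  0.1466]), np.float64(0.0004664575285843157))
(0.5845, -0.306, 0.1475) [269.0124 114.3418] [421.1199 204.8308]
(0.5845, -0.306, 0.185) [268.0919 102.4725] [424.3692 202.9821]
(0.5445, -0.2035, 0.11) [299.4579 139.5656] [383.2095 220.0364]
```

Call:
send_rows:
  commands:
    - {"dx": 5, "dy": -4.7, "dz": -0.5, "rz": -0.06, "fingers": 0.6}
    - {"dx": 10, "dy": -9.3, "dz": -0.5, "rz": -0.06, "fingers": 0.6}
    - {"dx": 15, "dy": -14, "dz": -0.5, "rz": -0.06, "fingers": 0.6}
    - {"dx": 20, "dy": -18.6, "dz": -0.5, "rz": -0.06, "fingers": 0.6}
    - {"dx": 25, "dy": -23.3, "dz": -0.5, "rz": -0.06, "fingers": 0.6}
    - {"dx": 30, "dy": -28, "dz": -0.5, "rz": -0.06, "fingers": 0.6}
    - {"dx": 35, "dy": -32.6, "dz": -0.5, "rz": -0.06, "fingers": 0.6}
    - {"dx": 40, "dy": -37.2, "dz": -0.5, "rz": -0.06, "fingers": 0.6}
    - {"dx": 45, "dy": -41.8, "dz": -0.5, "rz": -0.06, "fingers": 0.6}
    - {"dx": 50, "dy": -46.5, "dz": -0.5, "rz": -0.06, "fingers": 0.6}
    - {"dx": 55, "dy": -51.1, "dz": -0.5, "rz": -0.06, "fingers": 0.6}
    - {"dx": 60, "dy": -55.8, "dz": -0.5, "rz": -0.06, "fingers": 0.6}

```text
invalid input at $.commands[0]: expected keys dx, dy, dz, rx, ry, rz, fingers
```

Call:
send_rows:
  commands:
    - {"dx": 5, "dy": -4.7, "dz": -0.5, "rx": 0, "ry": 0, "rz": -0.06, "fingers": 0.6}
    - {"dx": 10, "dy": -9.3, "dz": -0.5, "rx": 0, "ry": 0, "rz": -0.06, "fingers": 0.6}
    - {"dx": 15, "dy": -14, "dz": -0.5, "rx": 0, "ry": 0, "rz": -0.06, "fingers": 0.6}
    - {"dx": 20, "dy": -18.6, "dz": -0.5, "rx": 0, "ry": 0, "rz": -0.06, "fingers": 0.6}
    - {"dx": 25, "dy": -23.3, "dz": -0.5, "rx": 0, "ry": 0, "rz": -0.06, "fingers": 0.6}
    - {"dx": 30, "dy": -28, "dz": -0.5, "rx": 0, "ry": 0, "rz": -0.06, "fingers": 0.6}
    - {"dx": 35, "dy": -32.6, "dz": -0.5, "rx": 0, "ry": 0, "rz": -0.06, "fingers": 0.6}
    - {"dx": 40, "dy": -37.2, "dz": -0.5, "rx": 0, "ry": 0, "rz": -0.06, "fingers": 0.6}
    - {"dx": 45, "dy": -41.8, "dz": -0.5, "rx": 0, "ry": 0, "rz": -0.06, "fingers": 0.6}
    - {"dx": 50, "dy": -46.5, "dz": -0.5, "rx": 0, "ry": 0, "rz": -0.06, "fingers": 0.6}
    - {"dx": 55, "dy": -51.1, "dz": -0.5, "rx": 0, "ry": 0, "rz": -0.06, "fingers": 0.6}
    - {"dx": 60, "dy": -55.8, "dz": -0.5, "rx": 0, "ry": 0, "rz": -0.06, "fingers": 0.6}

```text
time: 1.8
position: [0.528, 0.1563, 0.2583]
tcp_rot: [[0.932, 0.363, 0.0], [0.363, -0.932, -0.0], [0.0, 0.0, -1.0]]
force: [1.1, -0.2, 0.8]
width: 0.0514
grip_force: 0.0
```

```bash
python3 -c "
from h import *
print(nose_length)
go(.5845,.2545,.25)"
```

```text
0.022
t 1.8 pos [0.528  0.1563 0.2583] w 0.0514 gf 0.0 F [ 1.1 -0.2  0.8] delta cm [ 8.83 -7.11  0.83] yaw y -68.74 tilt 0.03
```

Call:
send_rows:
  commands:
    - {"dx": 0, "dy": 0, "dz": 0, "rx": 0, "ry": 0, "rz": 0, "fingers": 0.6}
    - {"dx": 0, "dy": 0, "dz": 0, "rx": 0, "ry": 0, "rz": 0, "fingers": 0.6}

```text
time: 2.05
position: [0.5271, 0.1539, 0.258]
tcp_rot: [[0.932, 0.363, -0.001], [0.363, -0.932, -0.001], [-0.001, 0.0, -1.0]]
force: [0.4, -1.0, 0.2]
width: 0.0511
grip_force: 0.0
```

```bash
python3 -c "
from h import *
go(.5845,.2545,.168)"
```

```text
t 2.05 pos [0.5271 0.1539 0.258 ] w 0.0511 gf 0.0 F [ 0.4 -1.   0.2] delta cm [ 9.   -7.29  9.  ] yaw y -68.74 tilt 0.05
```

Call:
send_rows:
  commands:
    - {"dx": 4.5, "dy": -3.6, "dz": 1, "rx": 0, "ry": 0, "rz": 0, "fingers": 0.6}
    - {"dx": 9, "dy": -7.3, "dz": 2, "rx": 0, "ry": 0, "rz": 0, "fingers": 0.6}
    - {"dx": 9, "dy": -7.3, "dz": 4.5, "rx": 0, "ry": 0, "rz": 0, "fingers": 0.6}
    - {"dx": 9, "dy": -7.3, "dz": 4.5, "rx": 0, "ry": 0, "rz": 0, "fingers": 0.6}
    - {"dx": 9, "dy": -7.3, "dz": 4.5, "rx": 0, "ry": 0, "rz": 0, "fingers": 0.6}

```text
time: 2.68
position: [0.585, 0.2536, 0.2155]
tcp_rot: [[0.933, 0.361, 0.002], [0.361, -0.933, 0.001], [0.003, 0.0, -1.0]]
force: [-0.3, -0.0, 0.5]
width: 0.0512
grip_force: 0.0
```

```bash
python3 -c "
from h import *
S=capture('scene');T=capture('top')
o=np.hstack([cv2.resize(S[180:280,330:430],(400,400),interpolation=2),cv2.resize(T[150:250,175:275],(400,400),interpolation=2)])
cv2.imwrite('pics/g1.png',o[:,:,::-1])
p=get_obs()['position'];print(proj('scene',p-[0,0,.02]),proj('scene',[*p[:2],.178]))
go(.5845,.2545,.168)"
```

```text
[388.98593846 222.43360692] [388.19829214 228.879177  ]
t 2.77 pos [0.5851 0.254  0.2158] w 0.0512 gf 0.0 F [-0.   0.7  0.1] delta cm [-0.06 -0.07  4.78] yaw y -68.83 tilt 0.21
```

View pics/g1.png

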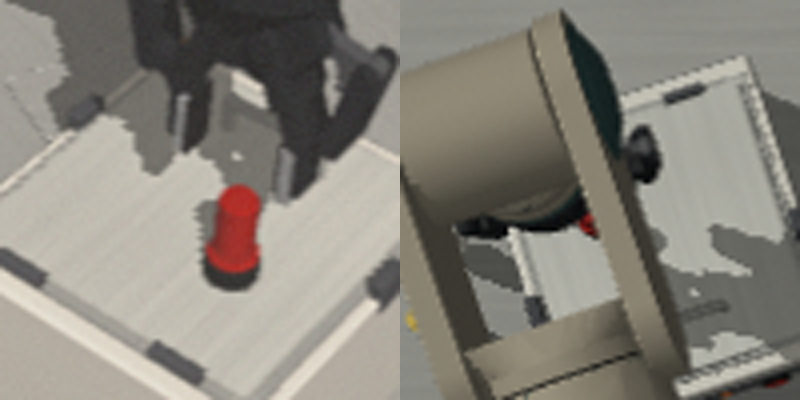

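The scene crop shows the plug's top at about (390,229), against a prediction of (388.2,228.9). That is about 2 mm off between the fingers. I'll correct it and go down.

Call:
send_rows:
  commands:
    - {"dx": -0.2, "dy": -0.2, "dz": 1, "rx": 0, "ry": 0, "rz": 0, "fingers": 0.6}
    - {"dx": -0.2, "dy": -0.2, "dz": 3, "rx": 0, "ry": 0, "rz": 0, "fingers": 0.6}
    - {"dx": -0.2, "dy": -0.2, "dz": 4.7, "rx": 0, "ry": 0, "rz": 0, "fingers": 0.6}
    - {"dx": -0.2, "dy": -0.2, "dz": 4.7, "rx": 0, "ry": 0, "rz": 0, "fingers": 0.6}
    - {"dx": -0.2, "dy": -0.2, "dz": 4.7, "rx": 0, "ry": 0, "rz": 0, "fingers": 0.3}
    - {"dx": -0.2, "dy": -0.2, "dz": 4.7, "rx": 0, "ry": 0, "rz": 0, "fingers": 0.1}
    - {"dx": -0.2, "dy": -0.2, "dz": 4.7, "rx": 0, "ry": 0, "rz": 0, "fingers": 0.1}
    - {"dx": -0.2, "dy": -0.2, "dz": 4.7, "rx": 0, "ry": 0, "rz": 0, "fingers": 0.1}
  squeeze: 25

```text
time: 3.78
position: [0.5825, 0.2561, 0.1672]
tcp_rot: [[0.932, 0.362, 0.002], [0.362, -0.932, 0.001], [0.002, 0.0, -1.0]]
force: [-0.1, 0.9, 2.8]
width: 0.0216
grip_force: 25.4
```

```bash
python3 -c "
from h import *
go(.5445,-.2035,.3)"
```

```text
t 3.77 pos [0.5825 0.2561 0.1672] w 0.0216 gf 25.4 F [-0.1  0.9  2.8] delta cm [-20.17  41.46 -13.31] yaw y -68.75 tilt 0.1
```

Gripped at a width of 21.6 mm. Lifting straight up, then I'll look at the open port and the plug in the hand.

Call:
send_rows:
  commands:
    - {"dx": 0, "dy": 0, "dz": -0.5, "rx": 0, "ry": 0, "rz": 0, "fingers": 0.1}
    - {"dx": 0, "dy": 0, "dz": -2, "rx": 0, "ry": 0, "rz": 0, "fingers": 0.1}
    - {"dx": 0, "dy": 0, "dz": -4, "rx": 0, "ry": 0, "rz": 0, "fingers": 0.1}
    - {"dx": 0, "dy": 0, "dz": -7, "rx": 0, "ry": 0, "rz": 0, "fingers": 0.1}
    - {"dx": 0, "dy": 0, "dz": -9, "rx": 0, "ry": 0, "rz": 0, "fingers": 0.1}
    - {"dx": 0, "dy": 0, "dz": -9, "rx": 0, "ry": 0, "rz": 0, "fingers": 0.1}

```text
time: 4.53
position: [0.5828, 0.2563, 0.2598]
tcp_rot: [[0.932, 0.362, 0.005], [0.362, -0.932, 0.002], [0.006, 0.0, -1.0]]
force: [0.1, -0.6, -1.1]
width: 0.0213
grip_force: 25.2
```

```bash
python3 -c "
from h import *
S=capture('scene')
cv2.imwrite('pics/g2.png',cv2.resize(S[170:290,320:460],(700,600),interpolation=2)[:,:,::-1])
for z in(.138,.12):print(proj('scene',(.5825,.2561,z)))
go(.5445,-.2035,.25)"
```

```text
[388.13967139 242.99538106]
[387.38174038 249.03874278]
t 4.58 pos [0.5824 0.2561 0.2577] w 0.0214 gf 25.2 F [ 0.4 -0.2 -1.1] delta cm [-20.19  41.46   0.72] yaw y -68.75 tilt 0.13
```

View pics/g2.png

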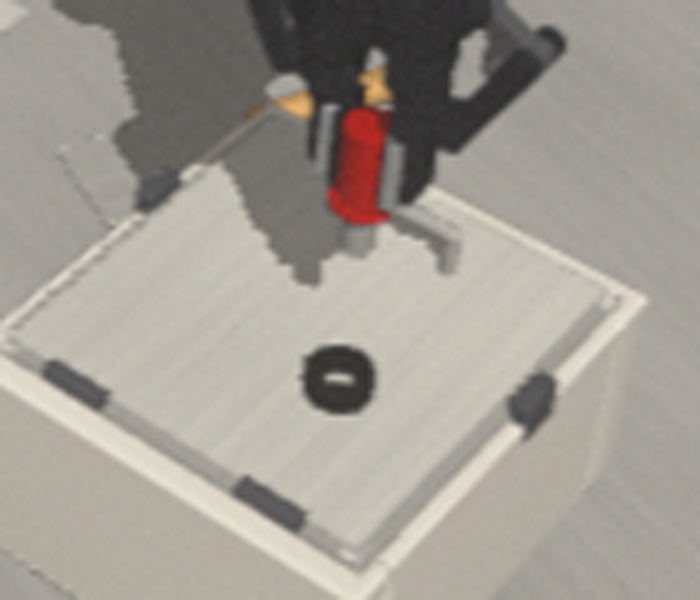

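The open port's mouth is at scene (387.4,243.4), where (388.1,243.0) was predicted for the plug's position, so they agree within about 2 mm. The plug hangs upright in the hand. Carrying it to the stand hole.

Call:
send_rows:
  commands:
    - {"dx": -2, "dy": 4.1, "dz": 0, "rx": 0, "ry": 0, "rz": 0, "fingers": 0.1}
    - {"dx": -4, "dy": 8.2, "dz": 0, "rx": 0, "ry": 0, "rz": 0, "fingers": 0.1}
    - {"dx": -6, "dy": 12.4, "dz": 0, "rx": 0, "ry": 0, "rz": 0, "fingers": 0.1}
    - {"dx": -8, "dy": 16.6, "dz": 0, "rx": 0, "ry": 0, "rz": 0, "fingers": 0.1}
    - {"dx": -10, "dy": 20.7, "dz": 0, "rx": 0, "ry": 0, "rz": 0, "fingers": 0.1}
    - {"dx": -12, "dy": 24.9, "dz": 0, "rx": 0, "ry": 0, "rz": 0, "fingers": 0.1}
    - {"dx": -14, "dy": 29, "dz": 0, "rx": 0, "ry": 0, "rz": 0, "fingers": 0.1}
    - {"dx": -16, "dy": 33.2, "dz": 0, "rx": 0, "ry": 0, "rz": 0, "fingers": 0.1}
    - {"dx": -18, "dy": 37.3, "dz": 0, "rx": 0, "ry": 0, "rz": 0, "fingers": 0.1}
    - {"dx": -20.2, "dy": 41.5, "dz": 0, "rx": 0, "ry": 0, "rz": 0, "fingers": 0.1}
    - {"dx": -20.2, "dy": 41.5, "dz": 0, "rx": 0, "ry": 0, "rz": 0, "fingers": 0.1}
    - {"dx": -20.2, "dy": 41.5, "dz": 0, "rx": 0, "ry": 0, "rz": 0, "fingers": 0.1}

```text
time: 6.08
position: [0.5441, -0.2036, 0.2554]
tcp_rot: [[0.932, 0.362, -0.001], [0.362, -0.932, 0.001], [-0.001, -0.001, -1.0]]
force: [0.3, 0.6, -1.4]
width: 0.0212
grip_force: 25.2
```

```bash
python3 -c "
from h import *
go(.5445,-.2035,.175)"
```

```text
t 6.08 pos [ 0.5441 -0.2036  0.2554] w 0.0212 gf 25.2 F [ 0.3  0.6 -1.4] delta cm [0.05 0.02 8.04] yaw y -68.76 tilt 0.09
```

Call:
send_rows:
  commands:
    - {"dx": 0, "dy": 0, "dz": 3, "rx": 0, "ry": 0, "rz": 0, "fingers": 0.1}
    - {"dx": 0, "dy": 0, "dz": 6, "rx": 0, "ry": 0, "rz": 0, "fingers": 0.1}
    - {"dx": 0, "dy": 0, "dz": 8, "rx": 0, "ry": 0, "rz": 0, "fingers": 0.1}
    - {"dx": 0, "dy": 0, "dz": 8, "rx": 0, "ry": 0, "rz": 0, "fingers": 0.1}
    - {"dx": 0, "dy": 0, "dz": 8, "rx": 0, "ry": 0, "rz": 0, "fingers": 0.1}

```text
time: 6.7
position: [0.5448, -0.2034, 0.1775]
tcp_rot: [[0.932, 0.363, 0.001], [0.363, -0.932, -0.001], [0.001, 0.001, -1.0]]
force: [0.2, -0.4, 0.1]
width: 0.021
grip_force: 25.2
```

```bash
python3 -c "
from h import *
S=capture('scene')
cv2.imwrite('pics/g3.png',cv2.resize(S[90:165,255:345],(720,600),interpolation=2)[:,:,::-1])
p=get_obs()['position']
for z in(.167,.121,.11):print(proj('scene',(*p[:2],z)), ((proj('scene',(*p[:2],z))-[255,90]+.5)*8-.5).round())
go(.5445,-.2035,.139)"
```

```text
[298.69980024 121.67597362] [353. 257.]
[299.18698884 136.191981  ] [357. 373.]
[299.30039168 139.56930199] [358. 400.]
t 6.75 pos [ 0.5449 -0.2037  0.1778] w 0.0215 gf 25.2 F [ 0.6 -0.5 -0.5] delta cm [-0.03 -0.04  3.88] yaw y -68.71 tilt 0.13
```

View pics/g3.png

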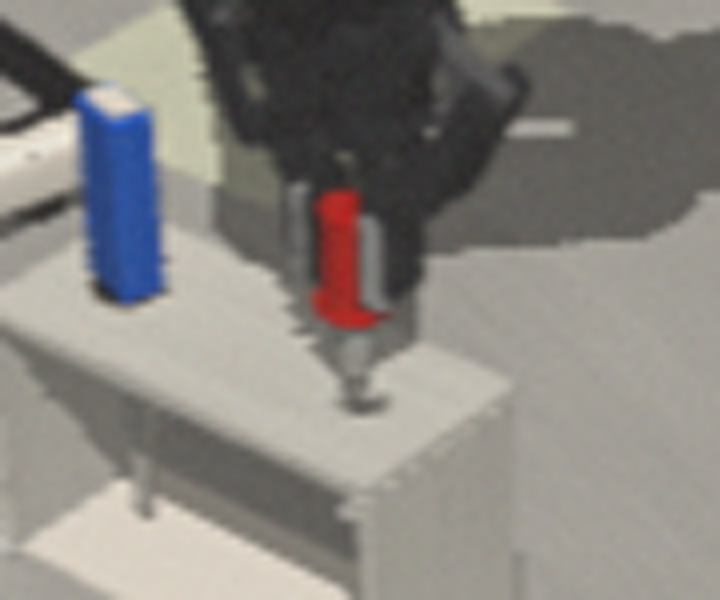

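The plug stem is at crop (355,380). The hole is at about (363,399), against a prediction of (358,400), so it lies about 1–2 mm to image-right. I'll shift by that and lower slowly.

Call:
send_rows:
  commands:
    - {"dx": -0.1, "dy": -0.15, "dz": 0, "rx": 0, "ry": 0, "rz": 0, "fingers": 0.1}
    - {"dx": -0.1, "dy": -0.15, "dz": 0.8, "rx": 0, "ry": 0, "rz": 0, "fingers": 0.1}
    - {"dx": -0.1, "dy": -0.15, "dz": 1.2, "rx": 0, "ry": 0, "rz": 0, "fingers": 0.1}
    - {"dx": -0.1, "dy": -0.15, "dz": 1.6, "rx": 0, "ry": 0, "rz": 0, "fingers": 0.1}
    - {"dx": -0.1, "dy": -0.15, "dz": 2, "rx": 0, "ry": 0, "rz": 0, "fingers": 0.1}
    - {"dx": -0.1, "dy": -0.15, "dz": 2, "rx": 0, "ry": 0, "rz": 0, "fingers": 0.1}

```text
time: 7.5
position: [0.5426, -0.2029, 0.1558]
tcp_rot: [[0.932, 0.362, -0.001], [0.362, -0.932, 0.0], [-0.001, -0.001, -1.0]]
force: [0.3, -0.1, 0.1]
width: 0.0212
grip_force: 25.2
```

```bash
python3 -c "
from h import *
S=capture('scene')
cv2.imwrite('pics/g4.png',cv2.resize(S[90:165,255:345],(720,600),interpolation=2)[:,:,::-1])
go(.5440,-.2028,.139)"
```

```text
t 7.55 pos [ 0.5427 -0.203   0.1562] w 0.0211 gf 25.2 F [-0.2 -0.5 -0.8] delta cm [0.13 0.03 1.72] yaw y -68.76 tilt 0.01
```

The stem is about 8 mm into the hole with no contact force. Lowering further.

Call:
send_rows:
  commands:
    - {"dx": 0, "dy": 0, "dz": 0.6, "rx": 0, "ry": 0, "rz": 0, "fingers": 0.1}
    - {"dx": 0, "dy": 0, "dz": 1.2, "rx": 0, "ry": 0, "rz": 0, "fingers": 0.1}
    - {"dx": 0, "dy": 0, "dz": 1.6, "rx": 0, "ry": 0, "rz": 0, "fingers": 0.1}
    - {"dx": 0, "dy": 0, "dz": 1.75, "rx": 0, "ry": 0, "rz": 0, "fingers": 0.1}
    - {"dx": 0, "dy": 0, "dz": 1.75, "rx": 0, "ry": 0, "rz": 0, "fingers": 0.1}

```text
time: 8.18
position: [0.5428, -0.203, 0.1392]
tcp_rot: [[0.932, 0.362, 0.0], [0.362, -0.932, -0.0], [0.0, 0.0, -1.0]]
force: [-1.2, 1.1, 2.0]
width: 0.0213
grip_force: 25.4
```

```bash
python3 -c "
from h import *
go(.5440,-.2028,.139)"
```

```text
t 8.18 pos [ 0.5428 -0.203   0.1392] w 0.0213 gf 25.4 F [-1.2  1.1  2. ] delta cm [0.12 0.02 0.02] yaw y -68.75 tilt 0.03
```

Call:
send_rows:
  commands:
    - {"dx": 0, "dy": 0, "dz": 0.05, "rx": 0, "ry": 0, "rz": 0, "fingers": 0.1}
    - {"dx": 0, "dy": 0, "dz": 0.05, "rx": 0, "ry": 0, "rz": 0, "fingers": 0.5}
    - {"dx": 0, "dy": 0, "dz": 0.05, "rx": 0, "ry": 0, "rz": 0, "fingers": 0.5}
    - {"dx": 0, "dy": 0, "dz": 0, "rx": 0, "ry": 0, "rz": 0, "fingers": 0.5}
    - {"dx": 0, "dy": 0, "dz": -2, "rx": 0, "ry": 0, "rz": 0, "fingers": 0.5}
    - {"dx": 0, "dy": 0, "dz": -5, "rx": 0, "ry": 0, "rz": 0, "fingers": 0.6}
    - {"dx": 0, "dy": 0, "dz": -10, "rx": 0, "ry": 0, "rz": 0, "fingers": 0.6}
    - {"dx": 0, "dy": 0, "dz": -10, "rx": 0, "ry": 0, "rz": 0, "fingers": 0.6}
    - {"dx": 0, "dy": 0, "dz": -10, "rx": 0, "ry": 0, "rz": 0, "fingers": 0.6}

```text
time: 9.3
position: [0.5426, -0.2029, 0.2383]
tcp_rot: [[0.932, 0.362, -0.0], [0.362, -0.932, 0.0], [-0.0, -0.0, -1.0]]
force: [1.3, -0.2, -0.2]
width: 0.0509
grip_force: 0.0
```

```bash
python3 -c "
from h import *
S=capture('scene')
cv2.imwrite('pics/g5.png',cv2.resize(S[90:165,255:345],(720,600),interpolation=2)[:,:,::-1])
for X in((.5428,-.203,.15),(.5428,-.203,.11)): print(((proj('scene',X)-[255,90]+.5)*8-.5).round())
h=(.5428,-.203); a=np.radians(-68.7); q=(h[0]+.11*np.cos(a),h[1]+.11*np.sin(a)); print(q)
for z in(.185,.11): print(((proj('scene',(*q,z))-[255,90]+.5)*8-.5).round())
go(*q,.25)"
```

```text
[361. 300.]
[364. 399.]
(np.float64(0.5827576353520276), np.float64(-0.3054860350344104))
[114. 103.]
[128. 289.]
t 9.35 pos [ 0.5424 -0.2028  0.2374] w 0.0512 gf 0.0 F [ 0.4  0.5 -0.2] delta cm [ 0.04 11.03 -1.27] yaw y -68.76 tilt 0.12
```

View pics/g5.png

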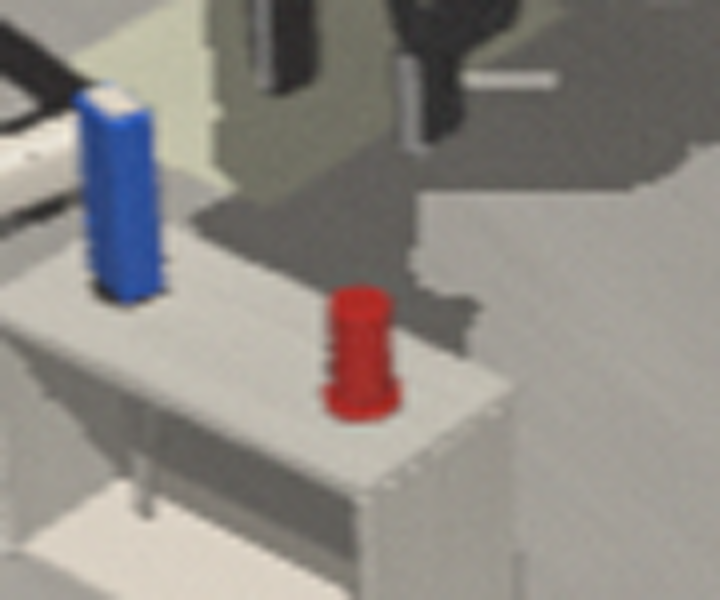

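The plug stands upright and home, with its flange on the plate at crop (362,400). The probe's top is at (114,102), against a prediction of (114,103), so I'll go to it.

Call:
send_rows:
  commands:
    - {"dx": 0, "dy": 4, "dz": 0, "rx": 0, "ry": 0, "rz": 0, "fingers": 0.65}
    - {"dx": 0, "dy": 8, "dz": 0, "rx": 0, "ry": 0, "rz": 0, "fingers": 0.65}
    - {"dx": 0, "dy": 11, "dz": 0, "rx": 0, "ry": 0, "rz": 0, "fingers": 0.65}
    - {"dx": 0, "dy": 11, "dz": 0, "rx": 0, "ry": 0, "rz": 0, "fingers": 0.65}
    - {"dx": 0, "dy": 11, "dz": 0, "rx": 0, "ry": 0, "rz": 0, "fingers": 0.65}
    - {"dx": 0, "dy": 11, "dz": 3, "rx": 0, "ry": 0, "rz": 0, "fingers": 0.65}
    - {"dx": 0, "dy": 11, "dz": 6, "rx": 0, "ry": 0, "rz": 0, "fingers": 0.65}
    - {"dx": 0, "dy": 11, "dz": 8.7, "rx": 0, "ry": 0, "rz": 0, "fingers": 0.65}
    - {"dx": 0, "dy": 11, "dz": 8.7, "rx": 0, "ry": 0, "rz": 0, "fingers": 0.65}
    - {"dx": 0, "dy": 11, "dz": 8.7, "rx": 0, "ry": 0, "rz": 0, "fingers": 0.65}

```text
time: 10.6
position: [0.5831, -0.3051, 0.1535]
tcp_rot: [[0.932, 0.363, 0.002], [0.363, -0.932, -0.001], [0.001, 0.002, -1.0]]
force: [0.8, 0.0, 0.2]
width: 0.0556
grip_force: 0.0
```

```bash
python3 -c "
from h import *
go(.5827,-.3055,.1505)"
```

```text
t 10.6 pos [ 0.5831 -0.3051  0.1535] w 0.0556 gf 0.0 F [0.8 0.  0.2] delta cm [-0.05  0.02  0.3 ] yaw y -68.72 tilt 0.11
```

Call:
send_rows:
  commands:
    - {"dx": 0, "dy": 0, "dz": 0.2, "rx": 0, "ry": 0, "rz": 0, "fingers": 0.4}
    - {"dx": 0, "dy": 0, "dz": 0.2, "rx": 0, "ry": 0, "rz": 0, "fingers": 0.2}
    - {"dx": 0, "dy": 0, "dz": 0.2, "rx": 0, "ry": 0, "rz": 0, "fingers": 0.2}
    - {"dx": 0, "dy": 0, "dz": 0.2, "rx": 0, "ry": 0, "rz": 0, "fingers": 0.2}
    - {"dx": 0, "dy": 0, "dz": 0.2, "rx": 0, "ry": 0, "rz": 0, "fingers": 0.2}
  squeeze: 40

```text
time: 11.22
position: [0.5831, -0.3057, 0.1514]
tcp_rot: [[0.932, 0.362, 0.002], [0.362, -0.932, -0.001], [0.002, 0.002, -1.0]]
force: [0.0, 0.1, 5.0]
width: 0.0303
grip_force: 39.6
```

```bash
python3 -c "
from h import *
go(.5827,-.3055,.31)"
```

```text
t 11.22 pos [ 0.5831 -0.3057  0.1514] w 0.0303 gf 39.6 F [0.  0.1 5. ] delta cm [-1.000e-02 -1.000e-02 -1.586e+01] yaw y -68.75 tilt 0.14
```

The width reads 30.3 mm where 28 is expected, so the handle must be yawed relative to the pads. I'll check its yaw in the first top picture before lifting.

```bash
python3 - <<'E'
from h import *
T=cv2.imread('pics/top0.png')
c=cv2.resize(T[194:216,408:440],None,fx=20,fy=20,interpolation=cv2.INTER_CUBIC)
cv2.imwrite('pics/lab.png',c)
m=cv2.inRange(cv2.cvtColor(c,cv2.COLOR_BGR2HSV),(0,0,150),(180,70,255))
for k in cv2.findContours(m,0,2)[0]:
    r=cv2.minAreaRect(k); b=cv2.boxPoints(r)
    if cv2.contourArea(k)<1500: continue
    P=np.array([plane('top',((q+.5)/20-.5)+[408,194],.185) for q in b]); L=np.diff(P,axis=0)
    print(r,[(round(np.linalg.norm(v)*1e3,1),round(float(np.degrees(np.arctan2(v[1],v[0]))),1)) for v in L])
E
```

```text
((350.030029296875, 187.3785858154297), (90.82551574707031, 149.46652221679688), 85.46223449707031) [(np.float64(20.8), -85.0), (np.float64(12.6), -177.1), (np.float64(20.8), 94.9)]
((211.5, 219.5), (439.0, 423.0), 90.0) [(np.float64(58.9), -89.5), (np.float64(61.0), 178.4), (np.float64(58.5), 90.4)]
```

View pics/lab.png

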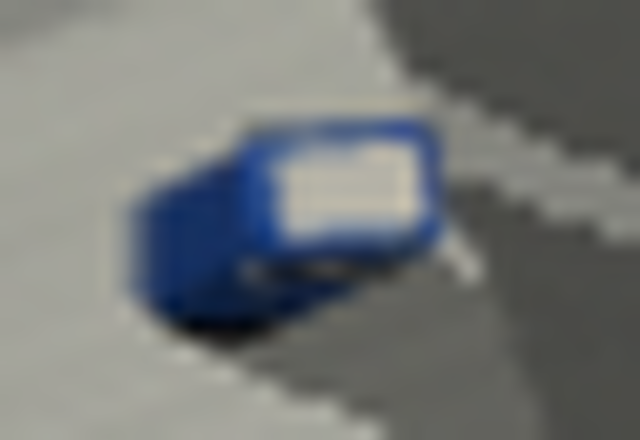

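The label's long axis points to about −85°, while the tool's closing line is at −68.7°. I'll open, turn 12–14° to match and close again.

Call:
send_rows:
  commands:
    - {"dx": 0, "dy": 0, "dz": 0, "rx": 0, "ry": 0, "rz": 0, "fingers": 0.6}
    - {"dx": 0, "dy": 0, "dz": 0, "rx": 0, "ry": 0, "rz": 0, "fingers": 0.6}
    - {"dx": 0, "dy": 0, "dz": 0, "rx": 0, "ry": 0, "rz": 0.12, "fingers": 0.6}
    - {"dx": 0, "dy": 0, "dz": 0, "rx": 0, "ry": 0, "rz": 0.23, "fingers": 0.6}
    - {"dx": 0, "dy": 0, "dz": 0, "rx": 0, "ry": 0, "rz": 0.23, "fingers": 0.6}
    - {"dx": 0, "dy": 0, "dz": 0, "rx": 0, "ry": 0, "rz": 0.23, "fingers": 0.2}
    - {"dx": 0, "dy": 0, "dz": 0, "rx": 0, "ry": 0, "rz": 0.23, "fingers": 0.2}
    - {"dx": 0, "dy": 0, "dz": 0, "rx": 0, "ry": 0, "rz": 0.23, "fingers": 0.2}
    - {"dx": 0, "dy": 0, "dz": 0, "rx": 0, "ry": 0, "rz": 0.23, "fingers": 0.2}
    - {"dx": 0, "dy": 0, "dz": 0, "rx": 0, "ry": 0, "rz": 0.23, "fingers": 0.2}

```text
time: 12.48
position: [0.5826, -0.3055, 0.1498]
tcp_rot: [[0.99, 0.141, -0.0], [0.141, -0.99, -0.0], [-0.0, 0.0, -1.0]]
force: [-0.4, 0.1, 0.1]
width: 0.0279
grip_force: 38.8
```

```bash
python3 -c "
from h import *
go(.5827,-.3055,.31)"
```

```text
t 12.47 pos [ 0.5826 -0.3055  0.1498] w 0.0279 gf 38.8 F [-0.4  0.1  0.1] delta cm [ 1.000e-02  0.000e+00 -1.602e+01] yaw y -81.92 tilt 0.0
```

Flat grip now, at 27.9 mm. Lifting straight up by 18 cm.

Call:
send_rows:
  commands:
    - {"dx": 0, "dy": 0, "dz": -1, "rx": 0, "ry": 0, "rz": 0, "fingers": 0.2}
    - {"dx": 0, "dy": 0, "dz": -3, "rx": 0, "ry": 0, "rz": 0, "fingers": 0.2}
    - {"dx": 0, "dy": 0, "dz": -5.5, "rx": 0, "ry": 0, "rz": 0, "fingers": 0.2}
    - {"dx": 0, "dy": 0, "dz": -8, "rx": 0, "ry": 0, "rz": 0, "fingers": 0.2}
    - {"dx": 0, "dy": 0, "dz": -10.5, "rx": 0, "ry": 0, "rz": 0, "fingers": 0.2}
    - {"dx": 0, "dy": 0, "dz": -13, "rx": 0, "ry": 0, "rz": 0, "fingers": 0.2}
    - {"dx": 0, "dy": 0, "dz": -15.5, "rx": 0, "ry": 0, "rz": 0, "fingers": 0.2}
    - {"dx": 0, "dy": 0, "dz": -18, "rx": 0, "ry": 0, "rz": 0, "fingers": 0.2}
    - {"dx": 0, "dy": 0, "dz": -18, "rx": 0, "ry": 0, "rz": 0, "fingers": 0.2}
    - {"dx": 0, "dy": 0, "dz": -18, "rx": 0, "ry": 0, "rz": 0, "fingers": 0.2}

```text
time: 13.72
position: [0.5825, -0.3055, 0.3292]
tcp_rot: [[0.99, 0.14, -0.001], [0.14, -0.99, 0.0], [-0.001, -0.0, -1.0]]
force: [-0.1, -0.0, -1.9]
width: 0.0276
grip_force: 38.8
```

```bash
python3 -c "
from h import *
go(.5825,.2561,.325)"
```

```text
t 13.72 pos [ 0.5825 -0.3055  0.3292] w 0.0276 gf 38.8 F [-0.1 -0.  -1.9] delta cm [  7.88 -55.6    0.44] yaw y -81.93 tilt 0.04
```

Call:
send_rows:
  commands:
    - {"dx": 0.4, "dy": -3, "dz": 0, "rx": 0, "ry": 0, "rz": 0, "fingers": 0.2}
    - {"dx": 1.1, "dy": -8, "dz": 0, "rx": 0, "ry": 0, "rz": 0, "fingers": 0.2}
    - {"dx": 1.8, "dy": -13, "dz": 0, "rx": 0, "ry": 0, "rz": 0, "fingers": 0.2}
    - {"dx": 2.6, "dy": -18, "dz": 0, "rx": 0, "ry": 0, "rz": 0, "fingers": 0.2}
    - {"dx": 3.3, "dy": -23, "dz": 0, "rx": 0, "ry": 0, "rz": 0, "fingers": 0.2}
    - {"dx": 4, "dy": -28, "dz": 0, "rx": 0, "ry": 0, "rz": 0, "fingers": 0.2}
    - {"dx": 4.7, "dy": -33, "dz": 0, "rx": 0, "ry": 0, "rz": 0, "fingers": 0.2}
    - {"dx": 5.4, "dy": -38, "dz": 0, "rx": 0, "ry": 0, "rz": 0, "fingers": 0.2}
    - {"dx": 6.1, "dy": -43, "dz": 0, "rx": 0, "ry": 0, "rz": 0, "fingers": 0.2}
    - {"dx": 6.8, "dy": -48, "dz": 0, "rx": 0, "ry": 0, "rz": 0, "fingers": 0.2}
    - {"dx": 7.5, "dy": -53, "dz": 0, "rx": 0, "ry": 0, "rz": 0, "fingers": 0.2}
    - {"dx": 7.9, "dy": -55.6, "dz": 0, "rx": 0, "ry": 0, "rz": 0, "fingers": 0.2}

```text
time: 15.22
position: [0.582, 0.2585, 0.3278]
tcp_rot: [[0.99, 0.143, -0.003], [0.143, -0.99, -0.001], [-0.003, 0.0, -1.0]]
force: [-0.2, 0.1, 0.2]
width: 0.0277
grip_force: 38.9
```

Call:
send_rows:
  commands:
    - {"dx": 0, "dy": 0, "dz": 0, "rx": 0, "ry": 0, "rz": 0, "fingers": 0.2}
    - {"dx": 0, "dy": 0, "dz": 0, "rx": 0, "ry": 0, "rz": 0, "fingers": 0.2}

```text
time: 15.48
position: [0.5828, 0.2553, 0.3289]
tcp_rot: [[0.99, 0.14, -0.001], [0.14, -0.99, -0.001], [-0.001, 0.001, -1.0]]
force: [0.5, -0.4, -1.4]
width: 0.0277
grip_force: 38.9
```

```bash
python3 -c "
from h import *
go(.5825,.2561,.295)"
```

```text
t 15.47 pos [0.5828 0.2553 0.3289] w 0.0277 gf 38.9 F [ 0.5 -0.4 -1.4] delta cm [-0.01 -0.09  3.39] yaw y -81.97 tilt 0.09
```

Call:
send_rows:
  commands:
    - {"dx": 0, "dy": -0.1, "dz": 1.5, "rx": 0, "ry": 0, "rz": 0, "fingers": 0.2}
    - {"dx": 0, "dy": -0.1, "dz": 3.4, "rx": 0, "ry": 0, "rz": 0, "fingers": 0.2}
    - {"dx": 0, "dy": -0.1, "dz": 3.4, "rx": 0, "ry": 0, "rz": 0, "fingers": 0.2}
    - {"dx": 0, "dy": -0.1, "dz": 3.4, "rx": 0, "ry": 0, "rz": 0, "fingers": 0.2}
    - {"dx": 0, "dy": -0.1, "dz": 3.4, "rx": 0, "ry": 0, "rz": 0, "fingers": 0.2}

```text
time: 16.1
position: [0.5829, 0.2569, 0.2968]
tcp_rot: [[0.99, 0.14, 0.002], [0.14, -0.99, 0.0], [0.002, -0.0, -1.0]]
force: [-0.5, -0.6, 0.6]
width: 0.0279
grip_force: 38.9
```

```bash
python3 - <<'E'
from h import *
S=capture('scene');T=capture('top')
go(.5825,.2561,.208)
p=get_obs()['position']
x0,y0=350,180
o=np.hstack([cv2.resize(S[y0:y0+75,x0:x0+75],(600,600),interpolation=2),cv2.resize(T[190:215,210:235],(200,200),interpolation=2).repeat(1,0).__class__ is None or np.vstack([cv2.resize(T[190:215,210:235],(200,200),interpolation=2),np.zeros((400,200,3),np.uint8)])])
cv2.imwrite('pics/p1.png',o[:,:,::-1])
for n,z in(('grip',p[2]-.0023),('ring',p[2]-.0698),('tip',p[2]-.1348),('mouth',.138)):
    q=proj('scene',(*p[:2],z)); print(n,q.round(2),((q-[x0,y0]+.5)*8-.5).round())
h=cv2.cvtColor(S,cv2.COLOR_RGB2HSV); m=cv2.inRange(h,(5,130,100),(20,255,255)); m[:,:350]=0;m[:,430:]=0
k,l,s,c=cv2.connectedComponentsWithStats(m); print('orange',[(c[i].round(2),s[i]) for i in range(1,k)])
d=S.max(2).astype(int); print(d[232:256,376:400])
E
```

```text
t 16.2 pos [0.5828 0.257  0.2965] w 0.0279 gf 38.9 F [-0.8  0.4 -0.7] delta cm [-0.06  0.09  8.85] yaw y -81.94 tilt 0.07
grip [395.67 184.46] [369.  39.]
ring [392.28 211.41] [342. 255.]
tip [389.3  235.16] [318. 445.]
mouth [388.27 243.34] [310. 510.]
orange [(array([356.,  48.]), array([356,  48,   1,   1,   1], dtype=int32)), (array([351.2,  51.2]), array([350,  51,   4,   2,   5], dtype=int32)), (array([381.55, 190.65]), array([377, 189,   9,   4,  20], dtype=int32)), (array([392.2, 212. ]), array([391, 210,   4,   5,  15], dtype=int32))]
[[195 196 199 198 198 197 163 125 122 168 198 200 168 149 155 167 192 203
  203 201 201 198 201 203]
 [195 197 195 197 198 198 190 152 119 135 178 197 167 148 153 167 189 202
  201 200 201 204 205 202]
 [193 196 198 196 199 194 164 130 125 165 193 199 164 146 155 181 196 198
  200 201 200 203 202 201]
 [195 198 193 196 197 195 196 160 126 128 167 194 173 157 162 182 198 198
  197 198 202 202 199 200]
 [198 196 196 197 199 198 199 190 155 115 132 177 199 187 188 196 200 200
  202 201 202 200 200 200]
 [195 194 196 196 196 195 196 165 127 127 176
[... 1174 characters left out ...]
95 195 192 172 116  61  55  56  57  60  57  62  60  57  57  56  67
  134 180 193 193 198 198]
 [197 195 194 196 196 161 100  63  56  56  60  59  61  57  58  56  65 110
  169 196 198 197 200 199]
 [194 194 193 197 196 195 157 109  84  65  58  56  55  58  59  66 111 171
  195 198 198 199 199 197]
 [193 192 194 197 195 197 193 193 176 131  98  90  86  90 113 127 167 194
  195 196 199 197 196 197]
 [194 196 194 193 193 194 196 198 199 198 194 190 190 192 193 189 194 197
  196 199 201 196 198 200]
 [196 194 194 192 194 195 194 198 196 196 195 193 195 194 196 196 194 197
  197 199 197 197 197 197]
 [195 194 197 195 196 197 195 198 194 195 191 193 194 192 193 196 195 196
  199 197 196 197 198 193]]
```

View pics/p1.png

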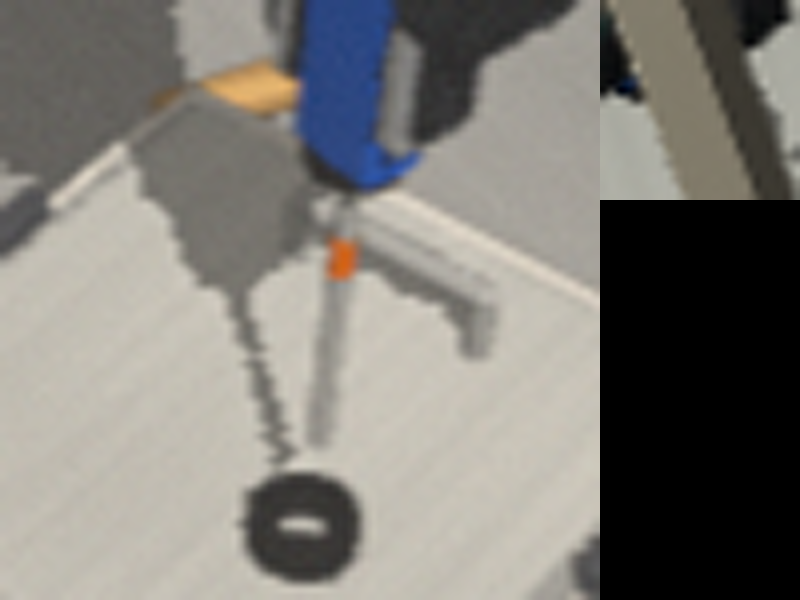

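The stem tip is at crop (319,442), where (318,445) was predicted from the TCP, so the probe hangs upright on the tool axis. The mouth centre is at scene (387.65,243.4), against (388.27,243.34) for the axis. That calls for a correction of about +1.2 mm in x and −0.5 mm in y, and then lowering part-way.

Call:
send_rows:
  commands:
    - {"dx": 0.1, "dy": 0.07, "dz": 0, "rx": 0, "ry": 0, "rz": 0, "fingers": 0.2}
    - {"dx": 0.1, "dy": 0.07, "dz": 0, "rx": 0, "ry": 0, "rz": 0, "fingers": 0.2}
    - {"dx": 0.1, "dy": 0.07, "dz": 0, "rx": 0, "ry": 0, "rz": 0, "fingers": 0.2}
    - {"dx": 0.1, "dy": 0.07, "dz": 0.5, "rx": 0, "ry": 0, "rz": 0, "fingers": 0.2}
    - {"dx": 0.1, "dy": 0.07, "dz": 1, "rx": 0, "ry": 0, "rz": 0, "fingers": 0.2}
    - {"dx": 0.1, "dy": 0.07, "dz": 1.5, "rx": 0, "ry": 0, "rz": 0, "fingers": 0.2}
    - {"dx": 0.1, "dy": 0.07, "dz": 1.9, "rx": 0, "ry": 0, "rz": 0, "fingers": 0.2}
    - {"dx": 0.1, "dy": 0.07, "dz": 1.9, "rx": 0, "ry": 0, "rz": 0, "fingers": 0.2}
    - {"dx": 0.1, "dy": 0.07, "dz": 1.9, "rx": 0, "ry": 0, "rz": 0, "fingers": 0.2}

```text
time: 17.32
position: [0.5838, 0.2565, 0.277]
tcp_rot: [[0.99, 0.14, 0.0], [0.14, -0.99, 0.0], [0.0, 0.0, -1.0]]
force: [0.6, 0.3, -0.3]
width: 0.0277
grip_force: 38.9
```

```bash
python3 - <<'E'
from h import *
S=capture('scene')
go(.584,.2565,.208)
p=get_obs()['position']
for n,z in(('ring',p[2]-.0698),('tip',p[2]-.1348),('mouth',.138)): print(n,proj('scene',(*p[:2],z)).round(2))
d=S.max(2).astype(int); print(d[232:254,378:398])
E
```

```text
t 17.38 pos [0.5838 0.2566 0.2771] w 0.0274 gf 38.9 F [-0.3 -0.2 -0.8] delta cm [0.01 0.01 6.91] yaw y -81.93 tilt 0.03
ring [390.82 218.75]
tip [387.93 241.9 ]
mouth [387.75 243.37]
[[197 198 200 197 155 118 125 173 199 184 155 149 155 186 200 202 201 198
  199 202]
 [197 198 197 197 158 119 123 172 200 186 157 151 156 183 200 201 200 201
  201 202]
 [199 195 198 197 161 125 123 173 199 180 155 153 164 185 199 197 200 199
  202 203]
 [197 195 197 197 195 158 125 165 193 172 148 153 170 190 200 196 199 203
  202 200]
 [195 196 194 198 198 159 120 126 169 163 146 153 167 190 198 196 201 202
  201 199]
 [196 195 198 198 197 162 118 121 173 168 150 156 168 188 200 199 201 201
  199 197]
 [193 198 198 195 196 160 118 121 165 169 151 157 178 195 201 204 201 200
  200 198]
 [193 198 199 196 193 152 101  72  78 118 147 152 152 159 184 200 201 200
  196 197]
 [196 198 193 188 145  85  61  57  65 114 150 137  97  72 107 169 195 198
  197 199]
 [195 194 160 102  72  58  57  58  65 120 154 135  83  55  59 110 169 195
  200 197]
 [194 191 149  83  55  55  57  58  67 124 151 117  71  53  54  67 1
[... 253 characters left out ...]
  79 159
  195 197]
 [201 195 141  71  58  59  62  97 106 117 128 139 110  64  60  59  81 161
  198 195]
 [199 196 143  65  51  60  62  59  63  60  66  69  61  61  59  54  89 163
  197 196]
 [196 197 149  80  57  57  54  57  56  60  59  59  60  59  56  62 125 180
  195 194]
 [194 192 173 118  65  58  58  57  58  59  61  59  58  57  56  68 132 181
  194 196]
 [194 194 194 158  99  60  56  56  61  58  58  62  57  54  66 113 167 196
  195 199]
 [194 197 199 191 157 107  83  67  55  55  54  55  61  69 109 168 193 197
  197 199]
 [194 195 193 194 194 193 174 131 100  88  86  94 113 127 167 193 196 197
  197 200]
 [196 193 193 194 195 198 197 197 193 191 190 191 190 191 193 196 197 200
  199 199]]
```

The stem tip is about 4 mm above the mouth and centred within 1 mm: stem column 388.0, mouth 387.7. Lowering straight down.

Call:
send_rows:
  commands:
    - {"dx": 0, "dy": 0, "dz": 0.4, "rx": 0, "ry": 0, "rz": 0, "fingers": 0.2}
    - {"dx": 0, "dy": 0, "dz": 1, "rx": 0, "ry": 0, "rz": 0, "fingers": 0.2}
    - {"dx": 0, "dy": 0, "dz": 1.7, "rx": 0, "ry": 0, "rz": 0, "fingers": 0.2}
    - {"dx": 0, "dy": 0, "dz": 2.4, "rx": 0, "ry": 0, "rz": 0, "fingers": 0.2}
    - {"dx": 0, "dy": 0, "dz": 3.1, "rx": 0, "ry": 0, "rz": 0, "fingers": 0.2}
    - {"dx": 0, "dy": 0, "dz": 3.8, "rx": 0, "ry": 0, "rz": 0, "fingers": 0.2}
    - {"dx": 0, "dy": 0, "dz": 4.5, "rx": 0, "ry": 0, "rz": 0, "fingers": 0.2}
    - {"dx": 0, "dy": 0, "dz": 5.2, "rx": 0, "ry": 0, "rz": 0, "fingers": 0.2}
    - {"dx": 0, "dy": 0, "dz": 5.9, "rx": 0, "ry": 0, "rz": 0, "fingers": 0.2}
    - {"dx": 0, "dy": 0, "dz": 6.5, "rx": 0, "ry": 0, "rz": 0, "fingers": 0.2}
    - {"dx": 0, "dy": 0, "dz": 6.9, "rx": 0, "ry": 0, "rz": 0, "fingers": 0.2}
    - {"dx": 0, "dy": 0, "dz": 6.9, "rx": 0, "ry": 0, "rz": 0, "fingers": 0.2}

```text
time: 18.88
position: [0.5837, 0.2565, 0.2074]
tcp_rot: [[0.99, 0.14, -0.0], [0.14, -0.99, -0.0], [-0.001, 0.0, -1.0]]
force: [0.6, -0.5, -1.7]
width: 0.0276
grip_force: 38.9
```

Call:
send_rows:
  commands:
    - {"dx": 0, "dy": 0, "dz": 0, "rx": 0, "ry": 0, "rz": 0, "fingers": 0.2}
    - {"dx": 0, "dy": 0, "dz": 0, "rx": 0, "ry": 0, "rz": 0, "fingers": 0.2}
    - {"dx": 0, "dy": 0, "dz": 0, "rx": 0, "ry": 0, "rz": 0, "fingers": 0.2}

```text
time: 19.25
position: [0.5838, 0.2565, 0.208]
tcp_rot: [[0.99, 0.14, 0.0], [0.14, -0.99, 0.0], [0.0, -0.0, -1.0]]
force: [0.2, 0.4, -1.1]
width: 0.0278
grip_force: 38.9
```

```bash
python3 - <<'E'
from h import *
S=capture('scene')
go(.584,.2565,.208)
p=get_obs()['position']
for n,z in(('ring',p[2]-.0698),('ringtop',p[2]-.0638),('mouth',.138),('handlebottom',p[2]-.0398)): print(n,proj('scene',(*p[:2],z)).round(2))
h=cv2.cvtColor(S,cv2.COLOR_RGB2HSV); m=cv2.inRange(h,(3,120,80),(20,255,255)); m[:,:370]=0;m[:,410:]=0;m[:225]=0
k,l,s,c=cv2.connectedComponentsWithStats(m); print('orange',[(c[i].round(2),s[i]) for i in range(1,k)])
cv2.imwrite('pics/p2.png',cv2.resize(S[200:275,350:425],(600,600),interpolation=2)[:,:,::-1])
E
```

```text
t 19.3 pos [0.5838 0.2565 0.2079] w 0.0282 gf 38.9 F [ 0.3 -0.5 -0.7] delta cm [ 0.02  0.01 -0.01] yaw y -81.93 tilt 0.02
ring [387.75 243.32]
ringtop [388.01 241.28]
mouth [387.75 243.36]
handlebottom [389.05 232.94]
orange [(array([388.  , 243.79]), array([386, 242,   5,   5,  19], dtype=int32))]
```

View pics/p2.png

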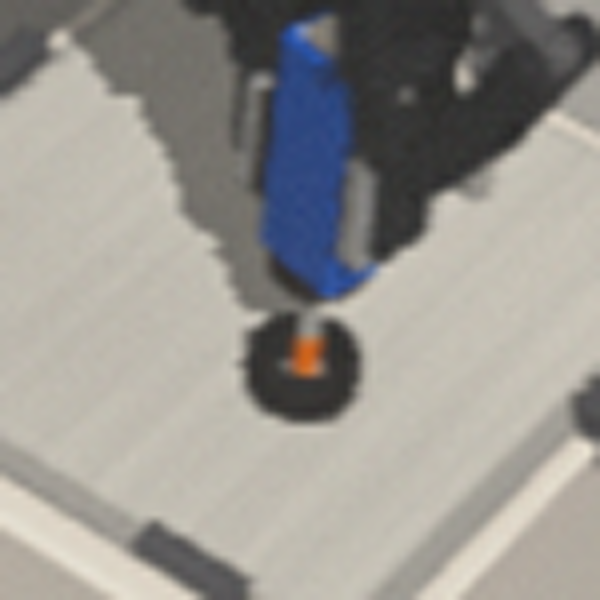

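The ring is at scene (388.0,243.8), against the mouth centre at (387.65,243.4), so it is centred and level. Holding for three seconds.

Call:
send_rows:
  commands:
    - {"dx": 0, "dy": 0, "dz": 0, "rx": 0, "ry": 0, "rz": 0, "fingers": 0.2}
    - {"dx": 0, "dy": 0, "dz": 0, "rx": 0, "ry": 0, "rz": 0, "fingers": 0.2}
    - {"dx": 0, "dy": 0, "dz": 0, "rx": 0, "ry": 0, "rz": 0, "fingers": 0.2}
    - {"dx": 0, "dy": 0, "dz": 0, "rx": 0, "ry": 0, "rz": 0, "fingers": 0.2}
    - {"dx": 0, "dy": 0, "dz": 0, "rx": 0, "ry": 0, "rz": 0, "fingers": 0.2}
    - {"dx": 0, "dy": 0, "dz": 0, "rx": 0, "ry": 0, "rz": 0, "fingers": 0.2}
    - {"dx": 0, "dy": 0, "dz": 0, "rx": 0, "ry": 0, "rz": 0, "fingers": 0.2}
    - {"dx": 0, "dy": 0, "dz": 0, "rx": 0, "ry": 0, "rz": 0, "fingers": 0.2}
    - {"dx": 0, "dy": 0, "dz": 0, "rx": 0, "ry": 0, "rz": 0, "fingers": 0.2}
    - {"dx": 0, "dy": 0, "dz": 0, "rx": 0, "ry": 0, "rz": 0, "fingers": 0.2}
    - {"dx": 0, "dy": 0, "dz": 0, "rx": 0, "ry": 0, "rz": 0, "fingers": 0.2}
    - {"dx": 0, "dy": 0, "dz": 0, "rx": 0, "ry": 0, "rz": 0, "fingers": 0.2}

```text
time: 20.8
position: [0.5838, 0.2565, 0.2078]
tcp_rot: [[0.99, 0.14, 0.0], [0.14, -0.99, -0.0], [-0.0, 0.0, -1.0]]
force: [0.2, -0.8, -1.5]
width: 0.0279
grip_force: 38.9
```

Call:
send_rows:
  commands:
    - {"dx": 0, "dy": 0, "dz": 0, "rx": 0, "ry": 0, "rz": 0, "fingers": 0.2}
    - {"dx": 0, "dy": 0, "dz": 0, "rx": 0, "ry": 0, "rz": 0, "fingers": 0.2}
    - {"dx": 0, "dy": 0, "dz": 0, "rx": 0, "ry": 0, "rz": 0, "fingers": 0.2}
    - {"dx": 0, "dy": 0, "dz": 0, "rx": 0, "ry": 0, "rz": 0, "fingers": 0.2}
    - {"dx": 0, "dy": 0, "dz": 0, "rx": 0, "ry": 0, "rz": 0, "fingers": 0.2}
    - {"dx": 0, "dy": 0, "dz": 0, "rx": 0, "ry": 0, "rz": 0, "fingers": 0.2}
    - {"dx": 0, "dy": 0, "dz": 0, "rx": 0, "ry": 0, "rz": 0, "fingers": 0.2}
    - {"dx": 0, "dy": 0, "dz": 0, "rx": 0, "ry": 0, "rz": 0, "fingers": 0.2}
    - {"dx": 0, "dy": 0, "dz": 0, "rx": 0, "ry": 0, "rz": 0, "fingers": 0.2}
    - {"dx": 0, "dy": 0, "dz": 0, "rx": 0, "ry": 0, "rz": 0, "fingers": 0.2}
    - {"dx": 0, "dy": 0, "dz": 0, "rx": 0, "ry": 0, "rz": 0, "fingers": 0.2}
    - {"dx": 0, "dy": 0, "dz": 0, "rx": 0, "ry": 0, "rz": 0, "fingers": 0.2}

```text
time: 22.3
position: [0.5837, 0.2565, 0.2077]
tcp_rot: [[0.99, 0.14, -0.0], [0.14, -0.99, -0.0], [-0.0, 0.0, -1.0]]
force: [-0.6, 0.7, -1.0]
width: 0.0279
grip_force: 38.9
```

Call:
send_rows:
  commands:
    - {"dx": 0, "dy": 0, "dz": 0, "rx": 0, "ry": 0, "rz": 0, "fingers": 0.2}
    - {"dx": 0, "dy": 0, "dz": 0, "rx": 0, "ry": 0, "rz": 0, "fingers": 0.2}
    - {"dx": 0, "dy": 0, "dz": 0, "rx": 0, "ry": 0, "rz": 0, "fingers": 0.2}
    - {"dx": 0, "dy": 0, "dz": 0, "rx": 0, "ry": 0, "rz": 0, "fingers": 0.2}

```text
time: 22.8
position: [0.5837, 0.2565, 0.2077]
tcp_rot: [[0.99, 0.14, -0.0], [0.14, -0.99, -0.0], [-0.0, 0.0, -1.0]]
force: [0.2, 0.3, -0.4]
width: 0.0274
grip_force: 38.9
```

```bash
python3 -c "
from h import *
go(.584,.2565,.208)
print(finish_job())"
```

```text
t 22.8 pos [0.5837 0.2565 0.2077] w 0.0274 gf 38.9 F [ 0.2  0.3 -0.4] delta cm [ 0.02  0.01 -0.03] yaw y -81.93 tilt 0.01
the job is handed in; nothing more can be done
None
```

I handed the job in at 22.8 s with no verdict returned: the red plug stands home in the stand hole, released, and the blue probe was held upright and still for over 3 s with its ring level in the port, centred within about 1 mm by the camera and still in the gripper.

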